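Roll the conveyor roller clear of the bolt tray to its parking strips

ROBOT

A 6-joint arm with a two-finger parallel gripper is mounted at the origin on the work surface. World frame = base frame: x ahead of the robot, y to its left, z up, the work surface at z = 0. Lengths are in mm, angles in rad, forces in N, time in s.
With the tool pointing down it reaches from about 300 to 775 mm from the base axis. Payload 14.6 kg.
Tool frame: the origin (TCP) lies midway between the tips of the shut fingers; the grasp point (between the pads) lies 19 mm behind it (manip.tcp_to_grasp is the distance from the TCP to the grasp point, in mm); z points along the fingers, x is the direction in which the jaws open and shut, and the axes are right-handed (so a half turn about z gives the same grasp; the last joint's range is limited). The gripper opens to 94 mm and grips with 3 to 60 N. Pads are 16 mm wide; open, the fingers measure 119 mm over their backs; the gripper's body (75 mm by 177 mm) begins 78 mm behind the grasp point.
Start: joints at [-1.287, 0.3, 1.521, -0, 1.321, -0.067], TCP at [189, -516.496, 205.446] pointing down, gripper open.
Joint ranges: [-3.03, 3.03], [-0.79, 2.21], [0.23, 2.52], [-1.04, 4.18], [0, 3.07], [-2.55, 2.55]. Speed limits (rad/s): [2.22, 2.22, 2.57, 3.14, 3.14, 3.14].

INTERFACE

Orientations are given as [roll, pitch, yaw] about the fixed x, y, z axes, in that order (R = Rz(yaw) Ry(pitch) Rx(roll)).
In Python, from cell import manip gives the robot as it stands.
- The arm moves only by the tool arm_command, never from a script. Its argument "steps" is a list of rows, each a list of 3 entries, a list of its own where there are three numbers: the opening, from 0 (shut) to 1 (fully open), then the shift along the tool's x, y, z in cm, then the turn about the tool's z in rad. A call has 1 to 5 rows; each row shifts and turns the commanded pose from where the row before left it, along the tool's axes as they then stand; what a row does not reach is not made up. A row lasts 1/12 s, in which the tool goes at most 41.7 mm and 7.16 degrees, less where a joint would pass 70% of its speed; a pose out of reach is approached as far as the arm can. A call with a gripper value outside its range is refused whole. The fingers move at their own pace and stop on an object; "force" is the grip in N (left out, the last holds). Time passes only in rows, so rows that do not move let the fingers close. It gives the time, the measured TCP pose, the force and the opening at its end, in the units of the state.
- manip.read_state(): the state, without advancing time (a new reading comes with each control period).
- manip.camera(name): name is "scene" or "top"; returns (picture, depth): 420x560x3 uint8, red, green, blue; 420x560 float32, mm along the optical axis (not along the pixel's ray), 0 where there is no reading.
- manip.calibration(name): a dict with "fx", "fy", "cx", "cy" (pixels), "R" (3x3) and "t" (3): a world point X has camera coordinates R X + t. Camera axes: x right, y down, z forward; pixel columns grow to the right and rows downward; lengths in mm; the calibration is good to about 2 mm. A picture is of the moment at which its call begins. calibration takes no time and is no camera call.
- manip.sign_off(): hands the job in, once; it reports no verdict.
The state is a dict: "clock": time; "joints": joint angles; "qd": joint speeds; "effort": joint torques, N m; "eef_pos": TCP position; "eef_rot": TCP orientation; "wrist_force": force on the tool from outside, world axes, zero at the start; "moment": the same for the moment, N m; "finger_gap": finger opening in mm.
Only numpy, scipy, OpenCV 4.12 (cv2) and the standard library are available. Lean on these libraries where they do the work, as an engineer would, in place of code of your own. Each camera call takes 0.05 s, during which the arm holds its last target.

TASK

The loose conveyor roller has come to lie in front of the bolt hopper and blocks its tray. With fingertips on its upper side, roll it along the plank to its parking place and leave it lying still between the two inlaid metal strips, covering neither of them as seen from above. Do not lift or pinch the roller or shove it from below its mid-height, and leave everything else where it is.

Things in the scene. Friction and masses are not known exactly. Their poses are not given: they have to be found in the camera images.
- roller: zinc conveyor roller: smooth cylinder, 80 mm diameter, 150 mm long, black end caps, axle stubs 8 mm long; 0.5 to 0.9 kg, loose, free to roll on the level plank (let go at 0.1 m/s it coasts some 15 mm). Origin mid-axis, 40 mm above the plank; own x along its axis, level; y and z turn as it rolls. Starts before the hopper tray, within 3 degrees of parallel to the strips
- roller_a (a point): centre of the roller's -x end face, 75 mm from its middle
- roller_b (a point): centre of the roller's +x end face, 75 mm from its middle
- mark: parking place: two parallel aluminium strips, 190 x 8 mm, flush in the plank's top, 110 mm apart between inner edges. Origin midway between them on the plank's top (30 mm above the table); x along the strips, away from the robot; y across them, the rolling direction. Parked: roller parallel to the strips, each end within 15 mm of the midline, its middle within 30 mm of the origin along x
- hopper: fixed grey bolt hopper with a brass knob and a small tray, 160 mm high, 100 mm wide, on the far side of the rolling lane; to the left or the right of the parking place. Origin on the plank's top at the middle of the lane in front of it, axes as the mark's; its tray begins 105 mm from there along its x, its body 159 mm
- plank: fixed oak plank 360 mm (x) by 660 mm (y), 30 mm thick, lying level on the table, turned by up to 8 degrees; origin under its centre. The lane's midline runs along its y at its x = -60 mm
- pulley: zinc pulley, 54 mm across, 24 mm high, lying flat near the parking place; origin under its centre
- acorn_nut: stainless acorn (domed) nut, 30 mm wide, 30 mm high, standing on the plank near its left (+y) end; origin under its centre
- tee_nut: iron tee nut, flange 32 mm across, 19 mm high, near the plank's right (-y) end; origin under its centre
- caster: green plastic caster wheel lying flat, 75 mm across, 31 mm high, near the plank's right (-y) end; origin under its centre
- bolt: hex bolt standing on its head, 21 mm wide, 53 mm high, near the plank's left (+y) end; origin under its centre
- washer_box: empty open cardboard box 100 x 80 x 40 mm, on the table to the left of the plank; origin under its centre
- driver: screwdriver lying on the table to the right of the plank, about 0.2 m long; origin at its middle
Not all that is in view belongs to the job. Leave any green or red look-alike of the roller alone.

How it is judged:
By the outcome, as a careful person would: the job done as asked, in the order asked, and still so for the second after the job is handed in, with the robot touching nothing.
It also fails if it takes over 67 s, if anything falls off the work surface, if the arm or the gripper's body presses on something with over 40 N, if the wrist force passes 120 N, or if a joint passes its speed limit or range.

## Working session

There is one attempt and no reset: what is moved stays moved. The work goes in short steps, Python scripts to look and compute and a tool call to move; the robot and the scene stay as the last step left them, time stands still between calls to the robot, and variables do not carry over. Pictures are saved under pics/ and viewed, and the job is handed in when it is done.

Besides the shell and the picture viewer there is one more tool, called after "Request:" as a command line: name --argument value ..., lists and objects as JSON in quotes. arm_command: Moves the arm, as the interface text tells. Its arguments: {"type":"object","properties":{"steps":{"type":"array","items":{"type":"array"}},"force":{"type":"number"}},"required":["steps"]}

```bash
mkdir -p pics; ls
python3 - <<'E'
from cell import manip
import cv2,numpy as np
s=manip.read_state();print(s)
for n in("scene","top"):
    p,d=manip.camera(n);cv2.imwrite(f"pics/{n}0.png",p[:,:,::-1]);np.savez(f"pics/{n}0.npz",p=p,d=d)
    print(n,manip.calibration(n))
E
```

```text
pics
{'clock': 0.0, 'joints': array([-1.28660513e+00,  3.00470285e-01,  1.52160134e+00, -1.01461474e-05,
        1.32070946e+00, -6.65824241e-02]), 'qd': array([-0.00053004,  0.00106316,  0.00200895,  0.00062531,  0.0007744 ,
       -0.00069328]), 'effort': array([-2.98455932e-03, -5.31811988e+01, -3.52745640e+01,  7.07150088e-02,
        2.43874040e-02, -8.84358724e-05]), 'eef_pos': array([ 188.92013888, -516.24355007,  204.87821186]), 'eef_rot': array([-3.14152339e+00,  1.18645405e-03, -1.22002015e+00]), 'wrist_force': array([-0.00868259, -0.41367998, -0.75435493]), 'moment': array([-0.03963741,  0.02088541, -0.03635569]), 'finger_gap': 94.13357800894084}
scene {'fx': 468.4848966856127, 'fy': 468.4848966856127, 'cx': 274.72714680693826, 'cy': 209.86032277250666, 'R': array([[-0.06523001,  0.99776964,  0.01417028],
       [ 0.59649116,  0.0503724 , -0.8010374 ],
       [-0.79996459, -0.04379924, -0.59844656]]), 't': array([  40.68611654, -175.29157727, 1610.55724713])}
top {'fx': 411.98439102838967, 'fy': 411.98439102838967, 'cx': 283.03507057478157, 'cy': 211.99064634276726, 'R': array([[-0.02217776, -0.9997481 ,  0.00344833],
       [-0.99635171,  0.02181784, -0.08250604],
       [ 0.08241002, -0.00526555, -0.9965846 ]]), 't': array([  10.94921316,  448.10038107, 1224.5422493 ])}
```

View pics/scene0.png

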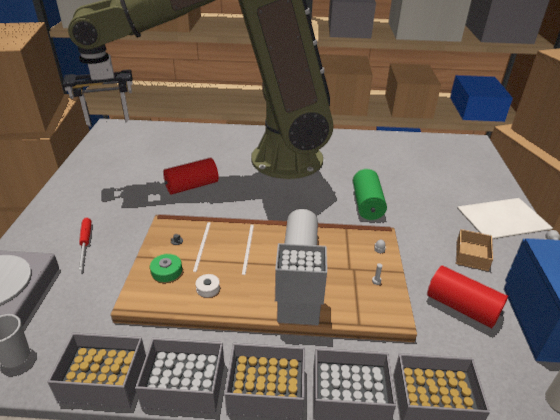

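View pics/top0.png

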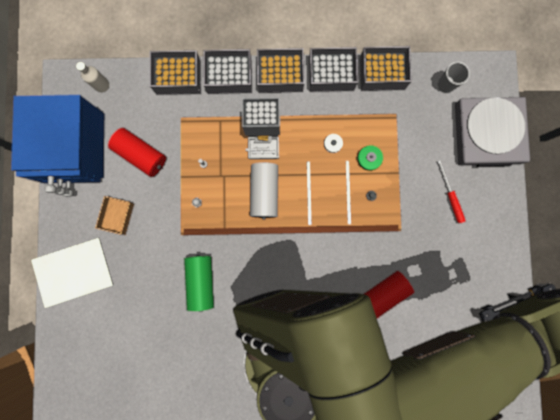

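The grey roller lies at top (264,190). The strips are at top columns ~309 and ~348, to the right, which is -y. The green and red cylinders at (199,282), (138,152) and (390,292) are look-alikes and lie off the plank. I'll enlarge to measure.

Run:
```python
import cv2,numpy as np
p=np.load("pics/top0.npz")["p"][:,:,::-1]
c=p[105:245,175:405];cv2.imwrite("pics/crop_top0.png",cv2.resize(c,None,fx=3.4,fy=3.4,interpolation=cv2.INTER_CUBIC))
```

```text
(no output)
```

View pics/crop_top0.png

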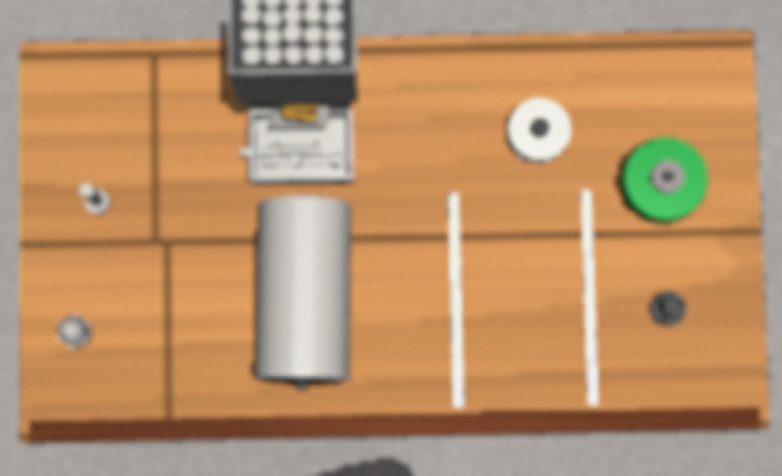

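```bash
cat > h.py <<'E'
import numpy as np,cv2
from cell import manip
def ray(n,u,v,z):
    c=manip.calibration(n);R=c["R"];t=c["t"]
    d=np.stack([(np.asarray(u,float)-c["cx"])/c["fx"],(np.asarray(v,float)-c["cy"])/c["fy"],np.ones(np.shape(u))],-1)
    w=d@R; o=-R.T@t
    return o+w*((z-o[2])/w[...,2])[...,None]
def cloud(n,d):
    c=manip.calibration(n);v,u=np.indices(d.shape)
    X=np.stack([(u-c["cx"])/c["fx"]*d,(v-c["cy"])/c["fy"]*d,d],-1)-c["t"]
    return X@c["R"]
E
python3 - <<'E'
from h import *
f=np.load("pics/top0.npz");p,d=f["p"],f["d"]
hsv=cv2.cvtColor(p,cv2.COLOR_RGB2HSV)
m=((hsv[...,1]<70)&(hsv[...,2]>170)).astype(np.uint8);m[:158]=0;m[228:]=0;m[:,:295]=0;m[:,365:]=0
k,lab,st,ce=cv2.connectedComponentsWithStats(m)
L=[]
for i in range(1,k):
    if st[i,4]<60: continue
    v,u=np.nonzero(lab==i);P=ray("top",u,v,30.)[:,:2];mu=P.mean(0);w=np.linalg.svd(P-mu)[2][0];w*=np.sign(w[0])
    s=(P-mu)@w;print(st[i],"mu",mu,"ang",np.degrees(np.arctan2(w[1],w[0])),"len",np.ptp(s),"mid",mu+w*(s.max()+s.min())/2);L.append(mu)
print(np.linalg.norm(L[0]-L[1]))
X=cloud("top",d);
reg=np.zeros(d.shape,bool);reg[160:225,245:282]=1
P=X[reg&(d>0)];print("plank z",np.median(X[195:215,285:300,2]),"near strip",np.median(X[175:215,320:340,2]))
P=P[P[:,2]>75]
print(len(P),P.min(0),P.max(0))
# roller cylinder fit
from scipy.optimize import least_squares
def r(q):
    a=q[1];n=np.array([-np.sin(a),np.cos(a)]);e=P[:,:2]@n-q[0];return np.hypot(e,P[:,2]-q[2])-40
s=least_squares(r,[P[:,1].mean(),0,70],loss="soft_l1");q=s.x;print("roller offset,ang,zaxis",q[0],np.degrees(q[1]),q[2],np.std(r(q)))
a=q[1];w=np.array([np.cos(a),np.sin(a)]);n=np.array([-w[1],w[0]]);t=P[P[:,2]>95][:,:2]@w;print("ext",np.ptp(t),"mid",w*(t.max()+t.min())/2+n*q[0])
f=np.load("pics/scene0.npz");X2=cloud("scene",f["d"]);print("scene plank z",np.median(X2[250:265,225:240,2]))
E
```

```text
[346 161   5  63 214] mu [ 501.95008399 -195.01958921] ang -0.16592165926221578 len 187.7224013481098 mid [ 503.81757547 -195.02499725]
[307 162   5  63 209] mu [503.08539557 -76.91465047] ang -0.14829681234166217 len 187.55696067767144 mid [503.37020926 -76.91538765]
118.11039533483346
plank z 30.065107122458404 near strip 30.08632783377906
1476 [426.98501284  12.9535579   75.02714641] [585.63298288  96.31923751 116.18102273]
roller offset,ang,zaxis 71.61719021056976 -1.9210550561060524 70.07829743582694 3.7404882024695754
ext 150.67032892545387 mid [508.91932847  54.58764554]
scene plank z 30.233987795272974
```

The strips are 118 mm apart centre to centre (110 + 8 ✓) and 188 mm long ✓. They run within 0.2° of world x, and the mark sits at about (503.5, -136). The roller's middle is at about (509, 55), axis height 70 ✓ and tilt about -1.9°, so it has to roll about 190 mm toward -y. First I'll turn the tool so the open jaw lies along the roller axis, with both fingertips on top.

Request:
arm_command --steps '[[1,[0,0,0],-0.119],[1,[0,0,0],-0.119],[1,[0,0,0],-0.119],[1,[0,0,0],-0.119],[1,[0,0,0],-0.119]]'

```text
clock: 0.52
eef_pos: [189.0, -516.3, 205.1]
eef_rot: [-3.141, 0.001, -0.619]
wrist_force: [1.0, 0.0, 0.3]
finger_gap: 94.1
```

Request:
arm_command --steps '[[1,[0,0,0],-0.119],[1,[0,0,0],-0.119],[1,[0,0,0],-0.119],[1,[0,0,0],-0.119],[1,[0,0,0],-0.119]]'

```text
clock: 0.93
eef_pos: [188.9, -516.4, 205.1]
eef_rot: [-3.141, 0.0, -0.024]
wrist_force: [0.0, -0.4, -0.5]
finger_gap: 93.9
```

Request:
arm_command --steps '[[1,[1.65,-3.35,0],0],[1,[1.65,-3.35,0],0],[1,[1.65,-3.35,0],0],[1,[1.65,-3.35,0],0],[1,[1.65,-3.35,0],0]]'

```text
clock: 1.35
eef_pos: [276.8, -349.8, 205.2]
eef_rot: [-3.141, 0.0, -0.03]
wrist_force: [0.4, -0.5, 0.3]
finger_gap: 93.9
```

Request:
arm_command --steps '[[1,[1.65,-3.35,0],0],[1,[1.65,-3.35,0],0],[1,[1.65,-3.35,0],0],[1,[1.65,-3.35,0],0],[1,[1.65,-3.35,0],0]]'

```text
clock: 1.77
eef_pos: [364.3, -184.8, 205.4]
eef_rot: [3.142, -0.0, -0.03]
wrist_force: [0.5, 0.0, -0.4]
finger_gap: 93.7
```

Request:
arm_command --steps '[[1,[1.65,-3.35,0],0],[1,[1.65,-3.35,0],0],[1,[1.65,-3.35,0],0],[1,[1.65,-3.35,0],0],[1,[1.65,-3.35,0],0]]'

```text
clock: 2.18
eef_pos: [451.9, -19.7, 205.4]
eef_rot: [3.142, 0.0, -0.03]
wrist_force: [0.9, -0.3, -0.0]
finger_gap: 93.7
```

Request:
arm_command --steps '[[1,[1.65,-3.35,0],0],[1,[1.65,-3.35,0],0],[1,[1.65,-3.35,0],0],[1,[0,0,0],0]]'

```text
clock: 2.52
eef_pos: [505.3, 81.7, 204.8]
eef_rot: [-3.141, 0.001, -0.026]
wrist_force: [0.2, 0.6, 0.1]
finger_gap: 93.6
```

Run:
```python
from h import *
p,d=manip.camera("scene");cv2.imwrite("pics/s1.png",cv2.resize(p[120:330,160:440,::-1],None,fx=2.8,fy=2.8,interpolation=cv2.INTER_CUBIC))
```

```text
(no output)
```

View pics/s1.png

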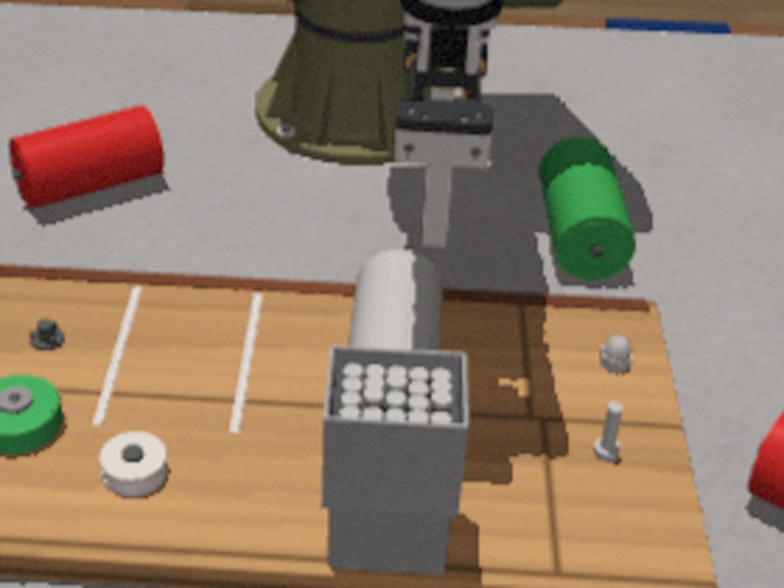

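The jaw lies along the roller axis, with the fingertips just behind the roller's top as intended. I'll descend and find contact.

Request:
arm_command --steps '[[1,[0,0.35,3],0],[1,[0,0,3],0],[1,[0,0,3],0],[1,[0,0,0],0]]'

```text
clock: 2.9
eef_pos: [501.3, 72.7, 110.9]
eef_rot: [3.141, 0.007, -0.031]
wrist_force: [-0.5, -0.1, -0.5]
finger_gap: 93.9
```

Request:
arm_command --steps '[[1,[0,0,0.5],0],[1,[0,0,0.2],0],[1,[0,0,0],0]]'

```text
clock: 3.15
eef_pos: [504.3, 73.6, 109.6]
eef_rot: [-3.141, -0.002, -0.03]
wrist_force: [-0.5, -0.5, -0.6]
finger_gap: 94.1
```

Request:
arm_command --steps '[[1,[0,0,0],0],[1,[0,0,0],0],[1,[0,0,0],0]]'

```text
clock: 3.4
eef_pos: [504.1, 73.8, 109.2]
eef_rot: [-3.141, -0.001, -0.03]
wrist_force: [-0.3, 0.0, 0.5]
finger_gap: 93.9
```

Request:
arm_command --steps '[[1,[0,0,0.1],0],[1,[0,0,0.1],0],[1,[0,0,0],0]]'

```text
clock: 3.65
eef_pos: [504.4, 74.2, 107.9]
eef_rot: [-3.141, -0.002, -0.03]
wrist_force: [-3.1, 2.1, 15.0]
finger_gap: 93.7
```

Request:
arm_command --steps '[[1,[0,0,0.1],0],[1,[0,0,0],0],[1,[0,0,0],0]]'

```text
clock: 3.9
eef_pos: [504.5, 74.4, 107.6]
eef_rot: [-3.141, -0.002, -0.03]
wrist_force: [-6.9, 3.6, 22.6]
finger_gap: 94.3
```

Request:
arm_command --steps '[[1,[0,0.4,-0.05],0],[1,[0,0.8,-0.08],0],[1,[0,1.0,-0.04],0],[1,[0,1.0,0],0],[1,[0,1.0,0],0]]'

```text
clock: 4.32
eef_pos: [502.9, 31.7, 109.7]
eef_rot: [-3.141, -0.002, -0.03]
wrist_force: [-12.0, 1.3, 30.0]
finger_gap: 94.0
```

Request:
arm_command --steps '[[1,[0,1.0,0],0],[1,[0,1.0,0.05],0],[1,[0,0.8,0.08],0],[1,[0,0.3,0.04],0],[1,[0,0,0],0]]'

```text
clock: 4.73
eef_pos: [502.1, -0.2, 107.7]
eef_rot: [3.141, -0.002, -0.031]
wrist_force: [-10.8, -3.7, 26.4]
finger_gap: 94.0
```

Request:
arm_command --steps '[[1,[0,0,-0.4],0],[1,[0,0,-1.5],0],[1,[0,0,0],0]]'

```text
clock: 4.98
eef_pos: [502.6, 0.8, 126.6]
eef_rot: [3.142, -0.003, -0.03]
wrist_force: [0.4, -0.4, -0.5]
finger_gap: 93.9
```

```bash
cat >> h.py <<'E'
from scipy.optimize import least_squares
def look(tag):
    for n in ("scene","top"):
        p,d=manip.camera(n)
        c=p[120:330,160:440] if n=="scene" else p[105:245,175:405]
        cv2.imwrite(f"pics/{n}_{tag}.png",cv2.resize(c[:,:,::-1],None,fx=2.8,fy=2.8,interpolation=cv2.INTER_CUBIC))
        np.savez(f"pics/{n}_{tag}.npz",p=p,d=d)
        X=cloud(n,d);s=p.max(2).astype(int)-p.min(2)
        m=(d>0)&(X[...,0]>430)&(X[...,0]<590)&(X[...,1]<110)&(X[...,1]>-230)&(X[...,2]>70)&(X[...,2]<112)&(s<40)
        P=X[m]
        if len(P)<50: print(n,"few",len(P));continue
        def r(q):
            w=np.array([-np.sin(q[1]),np.cos(q[1])]);e=(P[:,:2]-[505,0])@w-q[0];return np.hypot(e,P[:,2]-70)-40
        q=least_squares(r,[np.median(P[:,1]),0],loss="soft_l1",f_scale=1.5).x
        k=np.abs(r(q))<4
        print(n,len(P),k.sum(),"y at x=505: %.1f ang %.2f"%(q[0],np.degrees(q[1])),"x range",P[k,0].min(),P[k,0].max())
E
python3 - <<'E'
from h import *
look("a")
E
```

```text
scene 962 903 y at x=505: 18.1 ang -0.55 x range 430.8359185640859 582.0308701573512
top few 25
```

View pics/scene_a.png

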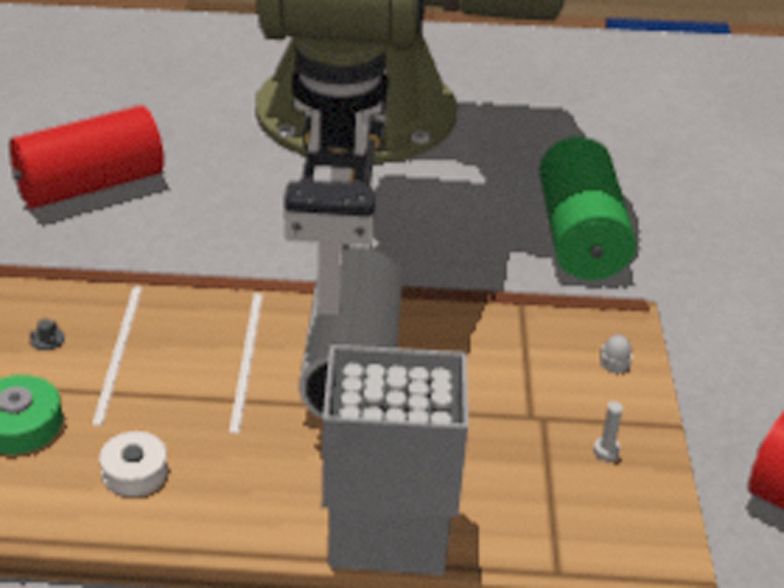

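Run:
```python
from h import *
X=0
f=np.load("pics/scene0.npz");p,d=f["p"],f["d"];n="scene"
X=cloud(n,d);s=p.max(2).astype(int)-p.min(2)
m=(d>0)&(X[...,0]>430)&(X[...,0]<590)&(X[...,1]<110)&(X[...,1]>-230)&(X[...,2]>70)&(X[...,2]<112)&(s<40)
P=X[m]
def r(q):
    w=np.array([-np.sin(q[1]),np.cos(q[1])]);e=(P[:,:2]-[505,0])@w-q[0];return np.hypot(e,P[:,2]-70)-40
q=least_squares(r,[np.median(P[:,1]),0],loss="soft_l1",f_scale=1.5).x
print(q[0],np.degrees(q[1]),np.abs(r(q)).mean())
```

```text
54.95840240870587 -1.9225555440577384 0.8951532545787746
```

Request:
arm_command --steps '[[1,[0,-1.0,-0.3],0],[1,[0,-2.25,0],0],[1,[0,-1.0,0],0],[1,[0,0,0],0],[1,[0,0,0.8],0]]'

```text
clock: 5.5
eef_pos: [503.4, 43.8, 120.0]
eef_rot: [3.142, -0.002, -0.028]
wrist_force: [0.2, -0.2, 0.0]
finger_gap: 94.1
```

Request:
arm_command --steps '[[1,[0,0,0.9],0],[1,[0,0,0],0],[1,[0,0,0],0],[1,[0,0,0],0]]'

```text
clock: 5.83
eef_pos: [502.9, 42.9, 110.3]
eef_rot: [3.142, 0.0, -0.031]
wrist_force: [-0.3, -0.5, -0.0]
finger_gap: 94.1
```

Request:
arm_command --steps '[[1,[0,0,0.3],0],[1,[0,0,0.2],0],[1,[0,0,0.1],0],[1,[0,0,0],0]]'

```text
clock: 6.17
eef_pos: [503.5, 43.6, 105.4]
eef_rot: [-3.141, -0.002, -0.03]
wrist_force: [-3.7, 2.2, 12.1]
finger_gap: 93.8
```

Request:
arm_command --steps '[[1,[0,0.4,0.05],0],[1,[0,0.7,-0.11],0],[1,[0,0.9,-0.13],0],[1,[0,1.0,-0.08],0],[1,[0,1.0,-0.01],0]]'

```text
clock: 6.58
eef_pos: [502.2, 3.1, 109.7]
eef_rot: [-3.141, -0.002, -0.03]
wrist_force: [-12.5, 1.3, 31.3]
finger_gap: 93.7
```

Request:
arm_command --steps '[[1,[0,1.0,0],0],[1,[0,1.0,0],0],[1,[0,1.0,0],0],[1,[0,1.0,0.06],0],[1,[0,0.9,0.12],0]]'

```text
clock: 7.0
eef_pos: [500.7, -46.6, 107.5]
eef_rot: [3.141, -0.002, -0.03]
wrist_force: [-9.5, -2.7, 23.6]
finger_gap: 94.2
```

Request:
arm_command --steps '[[1,[0,0.7,0.12],0],[1,[0,0.3,0.05],0],[1,[0,0,0],0],[1,[0,0,0],0]]'

```text
clock: 7.33
eef_pos: [500.5, -56.7, 105.6]
eef_rot: [3.14, -0.002, -0.03]
wrist_force: [-8.1, -5.0, 21.0]
finger_gap: 94.2
```

Request:
arm_command --steps '[[1,[0,0,-0.6],0],[1,[0,0,-1.7],0],[1,[0,-2.0,0],0],[1,[0,-2.9,0],0],[1,[0,0,0],0]]'

```text
clock: 7.75
eef_pos: [501.4, -3.8, 127.0]
eef_rot: [-3.141, -0.0, -0.028]
wrist_force: [0.7, 0.2, -0.1]
finger_gap: 94.0
```

Run:
```python
from h import *
look("b");print(manip.read_state()["eef_pos"])
```

```text
scene 1294 997 y at x=505: -33.3 ang -1.93 x range 430.1831874465819 582.4623618967996
top few 17
[501.41866846  -6.18567403 126.74286675]
```

View pics/scene_b.png

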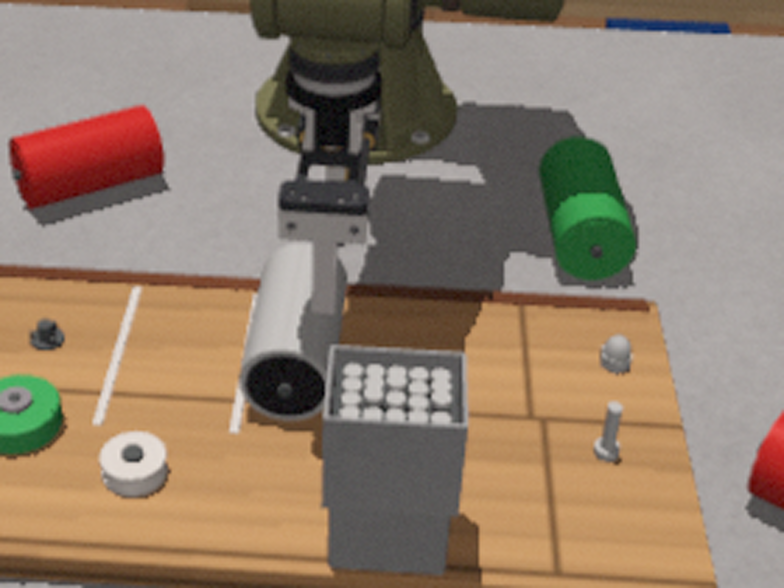

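Request:
arm_command --steps '[[1,[0,0.2,0.8],0],[1,[0,0,0.8],0],[1,[0,0,0.2],0],[1,[0,0,0.2],0],[1,[0,0,0],0]]'

```text
clock: 8.27
eef_pos: [501.2, -8.9, 106.6]
eef_rot: [-3.141, 0.001, -0.031]
wrist_force: [-2.6, 2.1, 5.8]
finger_gap: 94.0
```

Request:
arm_command --steps '[[1,[0,0,0],0],[1,[0,0,0],0]]'

```text
clock: 8.43
eef_pos: [501.2, -8.9, 106.7]
eef_rot: [-3.141, 0.001, -0.031]
wrist_force: [-2.6, 2.1, 4.3]
finger_gap: 94.1
```

Request:
arm_command --steps '[[1,[0,0.4,0.13],0],[1,[0,0.7,-0.11],-0.003],[1,[0,0.9,-0.13],-0.003],[1,[0,1.0,-0.08],-0.003],[1,[0,1.0,-0.01],-0.003]]'

```text
clock: 8.85
eef_pos: [500.2, -49.4, 109.9]
eef_rot: [3.142, -0.0, -0.019]
wrist_force: [-8.6, 0.9, 19.0]
finger_gap: 93.9
```

Request:
arm_command --steps '[[1,[0,1.0,0],-0.003],[1,[0,1.0,0],-0.003],[1,[0,1.0,0],-0.003],[1,[0,1.0,0.06],-0.003],[1,[0,0.9,0.12],-0.003]]'

```text
clock: 9.27
eef_pos: [499.7, -98.8, 107.5]
eef_rot: [3.141, -0.0, -0.004]
wrist_force: [-4.1, 0.1, 7.0]
finger_gap: 93.8
```

Request:
arm_command --steps '[[1,[0,0.7,0.12],-0.003],[1,[0,0.3,0.05],0],[1,[0,0,0],0],[1,[0,0,0],0]]'

```text
clock: 9.6
eef_pos: [499.6, -108.6, 105.5]
eef_rot: [3.141, 0.0, -0.001]
wrist_force: [-4.3, -1.3, 7.9]
finger_gap: 94.2
```

Request:
arm_command --steps '[[1,[0,0,-0.6],0],[1,[0,0,-1.7],0],[1,[0,-2.0,0],0],[1,[0,-2.9,0],0],[1,[0,0,0],0]]'

```text
clock: 10.02
eef_pos: [499.6, -56.0, 128.5]
eef_rot: [-3.141, -0.0, 0.001]
wrist_force: [0.0, -1.5, 0.7]
finger_gap: 93.9
```

Run:
```python
from h import *
look("c");s=manip.read_state();print(s["eef_pos"],s["eef_rot"])
```

```text
scene 1307 1015 y at x=505: -83.0 ang -1.62 x range 430.02703249984046 579.6572542849209
top few 13
[499.75911946 -58.33681245 128.35918227] [ 3.14152379e+00 -5.89644745e-06  1.31194684e-03]
```

View pics/scene_c.png

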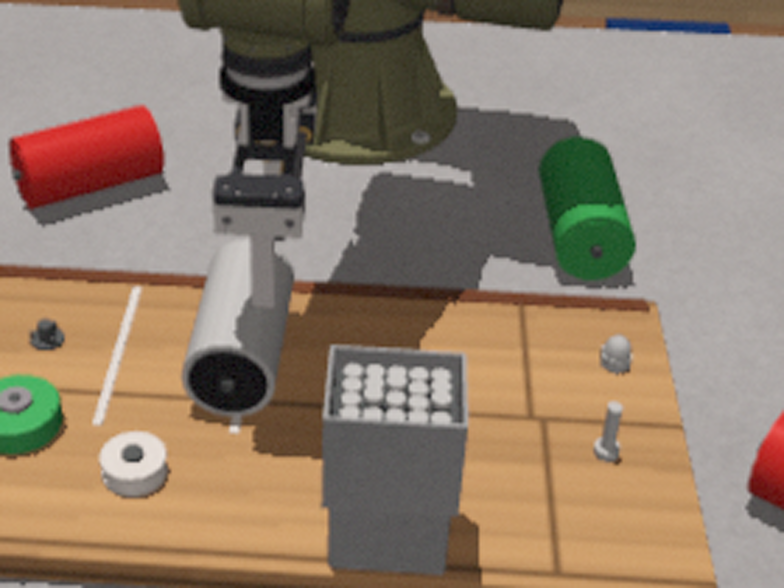

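Request:
arm_command --steps '[[1,[0,-0.15,0.8],0],[1,[0,0,0.9],0],[1,[0,0,0.3],0],[1,[0,0,0.2],0],[1,[0,0,0],0]]'

```text
clock: 10.53
eef_pos: [499.4, -57.4, 106.0]
eef_rot: [-3.141, 0.001, -0.001]
wrist_force: [-3.2, 1.4, 7.7]
finger_gap: 94.0
```

Request:
arm_command --steps '[[1,[0,0,0.1],0],[1,[0,0,0],0]]'

```text
clock: 10.7
eef_pos: [499.5, -57.3, 105.6]
eef_rot: [-3.141, 0.001, -0.001]
wrist_force: [-5.4, 3.4, 14.6]
finger_gap: 93.9
```

Request:
arm_command --steps '[[1,[0,0.4,0.08],-0.003],[1,[0,0.7,-0.11],-0.004],[1,[0,0.9,-0.13],-0.004],[1,[0,1.0,-0.08],-0.004],[1,[0,1.0,0],-0.004]]'

```text
clock: 11.12
eef_pos: [499.5, -98.0, 109.6]
eef_rot: [3.141, 0.001, 0.018]
wrist_force: [-19.1, 1.3, 38.2]
finger_gap: 94.0
```

Request:
arm_command --steps '[[1,[0,1.0,0.02],-0.004],[1,[0,1.0,0.02],-0.004],[1,[0,1.0,0.02],-0.004],[1,[0,1.0,0.07],-0.004],[1,[0,0.9,0.12],-0.004]]'

```text
clock: 11.53
eef_pos: [501.7, -148.0, 107.3]
eef_rot: [3.14, -0.002, 0.038]
wrist_force: [-12.8, -2.6, 27.2]
finger_gap: 93.6
```

Request:
arm_command --steps '[[1,[0,0.8,0.12],-0.003],[1,[0,0.5,0.08],0],[1,[0,0.2,0.02],0],[1,[0,0,0],0],[1,[0,0,0],0]]'

```text
clock: 11.95
eef_pos: [502.1, -163.0, 104.5]
eef_rot: [3.139, -0.001, 0.041]
wrist_force: [-12.5, -5.1, 21.2]
finger_gap: 93.4
```

Request:
arm_command --steps '[[1,[0,0,-0.6],0],[1,[0,0,-1.7],0],[1,[0,-2.0,0],0],[1,[0,-2.9,0],0],[1,[0,0,0],0]]'

```text
clock: 12.37
eef_pos: [499.5, -109.5, 125.6]
eef_rot: [-3.141, 0.001, 0.043]
wrist_force: [0.1, 0.9, -0.2]
finger_gap: 93.9
```

Run:
```python
from h import *
look("d");s=manip.read_state();print(s["eef_pos"],s["eef_rot"])
```

```text
scene 1303 1011 y at x=505: -136.1 ang -0.96 x range 430.2723672061108 578.9969813131219
top few 0
[ 499.86307503 -111.87576478  125.67985306] [-3.14148423e+00  4.18543075e-04  4.30444857e-02]
```

View pics/scene_d.png

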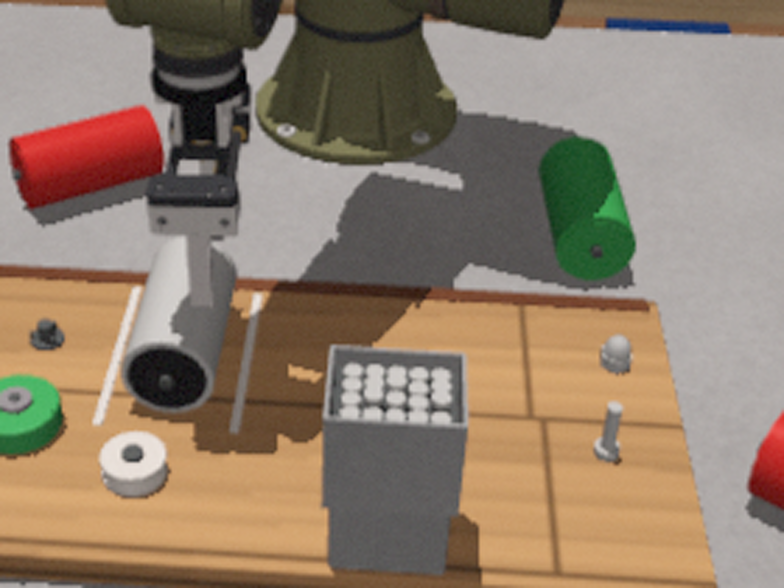

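The scene camera puts the roller at y = -136.1 with the midline at -136. I'll lift clear and swing away to check it from the top.

Request:
arm_command --steps '[[1,[0,0,-2.0],0],[1,[0,0,-3.5],0],[1,[0,0,-3.5],0],[1,[-1.5,-2.5,-1],0],[1,[-1.5,-3.5,0],0]]'

```text
clock: 12.88
eef_pos: [468.3, -55.3, 228.4]
eef_rot: [3.14, -0.004, 0.038]
wrist_force: [1.4, 0.9, 0.3]
finger_gap: 93.9
```

Request:
arm_command --steps '[[1,[-1.5,-3.5,0],0],[1,[-1.5,-3.5,0],0],[1,[-1.5,-3.5,0],0],[1,[-1.5,-3.5,0],0],[1,[-1.5,-3.5,0],0]]'

```text
clock: 13.3
eef_pos: [384.5, 118.8, 225.9]
eef_rot: [3.142, -0.0, 0.041]
wrist_force: [1.2, 0.0, -0.5]
finger_gap: 94.4
```

Request:
arm_command --steps '[[1,[0,-3.5,0],0],[1,[0,-3.5,0],0],[1,[0,-3.5,0],0],[1,[0,-1.5,0],0],[1,[0,0,0],0]]'

```text
clock: 13.72
eef_pos: [380.2, 239.9, 225.5]
eef_rot: [3.141, 0.001, 0.044]
wrist_force: [0.9, -1.0, -0.2]
finger_gap: 93.9
```

Run:
```python
from h import *
look("e");s=manip.read_state();print(s["eef_pos"],s["clock"])
```

```text
scene 1519 1234 y at x=505: -135.9 ang -0.85 x range 430.10329575876983 581.1788471519372
top 1319 1284 y at x=505: -136.1 ang -0.92 x range 430.07103163303293 578.1237674457972
[380.39691462 237.57937577 225.54502835] 13.8167
```

View pics/top_e.png

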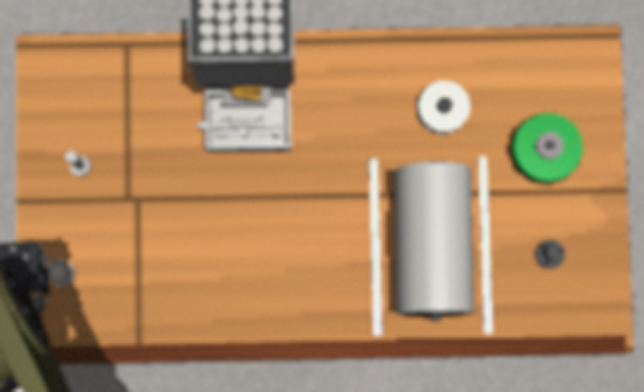

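The top view shows the roller lying between both strips (crop columns 378 and 487), with both strips uncovered and everything else in place.

Run:
```python
from cell import manip
print(manip.sign_off())
```

```text
the job is handed in; nothing more can be done
None
```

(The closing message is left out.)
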